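Set the hold-down screw over a circuit board with a sixth of a turn of play

TASK

Swing the grey clamp arm of the board fixture, by its yellow handle, over the circuit board until it meets its stop. Then turn the orange wing knob clockwise until the screw bottoms on the board, and back it off one sixth of a turn (60 degrees, one tick mark) so the board has room to grow when it is heated. Leave the arm against its stop, the board in its rails and the other things on the bench where they are, and let go.

Things in the scene. Friction and masses are not known exactly. Their poses are not given: they have to be found in the camera images.
- fixture: Board fixture, fixed to the bench: aluminium base plate 260 x 270 x 20 mm with two dark rails that carry the board. Origin: centre of the plate's underside, on the bench; z up. The arm's pivot post stands at (0, -100 mm) in this frame; with the arm shut, the screw is at (0, +20 mm) and the yellow handle at (0, +90 mm).
- pivot_top (a point): Point on the vertical pivot axis of the clamp arm, at the height of the arm's top face (109 mm above the bench). Fixture axes.
- clamp_arm (a joint): Grey clamp arm's angle about its upright pivot (rad). 0: shut, against the red stop pin, arm along the fixture's +y over the board. Grows counter-clockwise seen from above, opening to the fixture's -x (robot's) side, at most 1.2. Friction 0.45 N m: stays where left. Bar 26 mm wide, 83 to 109 mm above the bench; loose things under it are below 70 mm.
- handle_mid (a point): Grasp point on the yellow upright handle at the arm's free end, 190 mm from the pivot axis: round, 18 mm in diameter, standing from 109 to 161 mm above the bench; this point is on its axis at 140 mm. Axes turn with the arm: y along the arm away from the pivot, z up.
- clamp_screw (a joint): Angle of the hold-down screw with its orange wing knob (rad). Grows clockwise seen from above, going down 1.27 mm per rad (8 mm a turn), knob included. Stops hard at 3.60, bottomed on the board's metal plate; a sixth of a turn back is 2.55. Friction 0.06 N m: stays put. Turned on past the bottom, a modest grip (30 N) slips round the knob, so go by the knob, not the hand. Ticks 60 degrees apart.
- knob_grip (a point): Grasp point of the wing knob, on the screw axis, 120 mm from the pivot axis. Upright bar 60 mm long, 14 thick, 30 high; this point is 13 mm below its top, 17 above its lower edge, 35 to 40 above the arm's top face; 144 mm above the bench when bottomed. Axes turn with the knob: x along the bar (white line at +x end), y across its thickness (pinch along y), z up.
- board: Dark blue circuit board 150 x 110 x 3 mm with parts on it up to 14 mm high, lying loose in the rails. Origin: centre of its underside, 45 mm above the bench. Not to be moved.
- driver: Yellow-handled screwdriver, 190 mm, lying beside the fixture. Leave alone. Origin: on the bench under its middle.
- solder_spool: Green and silver spool, 64 mm in diameter, 40 mm high, beside the fixture. Leave alone. Origin: centre of its underside.
- phone: Black phone, 150 x 72 x 9 mm, lying on the mat. Leave alone. Origin: centre of its underside.
- flux_jar: Small amber jar with a white lid, 40 mm in diameter, 45 mm high, standing on a far corner of the fixture's base plate. Leave alone. Origin: centre of its underside.
- brush: Wooden brush, 160 mm, lying on the mat. Leave alone. Origin: on the bench under its middle.
- multimeter: Yellow multimeter, 170 x 85 x 35 mm, lying on the right. Leave alone. Origin: centre of its underside.
- parts_tray: Grey divided tray, 160 x 120 x 30 mm, on the left. Leave alone. Origin: centre of its underside.

How it is judged:
By the outcome, as a careful person would: the job done as asked, in the order asked, and still so for the second after the job is handed in, with the robot touching nothing.
It also fails if it takes over 64 s, if anything falls off the work surface, if the arm or the gripper's body presses on something with over 40 N, if the wrist force passes 120 N, or if a joint passes its speed limit or range.

ROBOT

A 7-joint arm with a two-finger parallel gripper is mounted at the origin on the work surface. World frame = base frame: x ahead of the robot, y to its left, z up, the work surface at z = 0. Lengths are in mm, angles in degrees, forces in N, time in s.
With the tool pointing down it reaches from about 375 to 925 mm from the base axis. Payload 3.1 kg.
Tool frame: the origin (TCP) lies on the centre line of the jaws, within the pads' length; the fingertips stand 14 mm ahead of it and the grasp point (between the pads) lies 5 mm behind it; z points along the fingers, y is the direction in which the jaws open and shut (so a half turn about z gives the same grasp; the last joint's range is limited). The gripper opens to 85 mm and grips with 20 to 120 N. Pads are 22 mm wide; open, the fingers measure 114 mm over their backs; the gripper's body (76 mm by 85 mm) begins 54 mm behind the grasp point. The pads swing forward as they close: fully open they stand 13 mm farther back than shut.
Start: joints at [-82.666, 21.939, 2.515, 91.553, -1.026, 66.532, -2.859], TCP at [145.503, 633.508, 245.269] pointing down, gripper open.
Joint ranges: [-149.38, 149.38], [-23.57, 123.04], [-84.95, 90], [0, 143.3], [-89.99, 269.99], [3.08, 112.72], [-163.45, 163.45]. Speed limits (degrees/s): [159.86, 159.86, 180, 180, 180, 180, 180].

INTERFACE

Orientations are given as [roll, pitch, yaw] about the fixed x, y, z axes, in that order (R = Rz(yaw) Ry(pitch) Rx(roll)).
In Python, from rig import manip, eyes gives the robot as it stands.
- The arm moves only by the tool servo_tool, never from a script. Its argument "targets" is a list that holds one entry, the list of rows, each a list of 7 numbers: the shift along the tool's x, y, z in units of 25 mm (1.0 is 25 mm), then the turn, a rotation vector about the tool's x, y, z in units of 5 degrees (1.0 is 5 degrees), then the finger opening in mm, from 0 to 85.4. In form: [[[x, y, z, wx, wy, wz, grip], ...]]. A call has 1 to 10 rows; each row shifts and turns the commanded pose from where the row before left it, along the tool's axes as they then stand; what a row does not reach is not made up. A row lasts 1/10 s, in which the tool goes at most 50 mm and 8.59 degrees, less where a joint would pass 70% of its speed; a pose out of reach is approached as far as the arm can. A call is refused whole if a number of a shift passes 1 or a number of a turn 1, either way. A call with a gripper value outside its range is refused whole. The fingers move at their own pace and stop on an object; the grip force is fixed at half the most. Time passes only in rows, so rows that do not move let the fingers close. It gives the time, the measured TCP pose, the force and the opening at its end, in the units of the state.
- manip.get_obs(): the state, without advancing time (a new reading comes with each control period).
- eyes.camera(name): name is "scene" or "top" or "wrist"; returns a dict with "image" (400x640x3 uint8, red, green, blue), "range_z" (400x640 float32, mm along the optical axis (not along the pixel's ray), 0 where there is no reading), "intrinsics" (3x3 intrinsics, pixels), "view" (4x4, takes a point from world to camera coordinates). Camera axes: x right, y up, looking along -z (the intrinsics and any distortion apply to the point x, -y, -z); pixel columns grow to the right and rows downward; lengths in mm; the calibration is good to about 2 mm. A picture is of the moment at which its call begins.
- manip.job_done(): hands the job in, once; it reports no verdict.
The state is a dict: "t": time; "joint_positions": joint angles; "qd": joint speeds; "joint_torque": joint torques, N m; "position": TCP position; "ee_rot": TCP orientation; "contact_force": force on the tool from outside, world axes, zero at the start; "torque": the same for the moment, N m; "opening": opening from 0.0 (shut) to 1.0 (fully open).
Only numpy, scipy, OpenCV 4.12 (cv2) and the standard library are available. Lean on these libraries where they do the work, as an engineer would, in place of code of your own. Each camera call takes 0.05 s, during which the arm holds its last target.

## Working session

There is one attempt and no reset: what is moved stays moved. The work goes in short steps, Python scripts to look and compute and a tool call to move; the robot and the scene stay as the last step left them, time stands still between calls to the robot, and variables do not carry over. Pictures are saved under pics/ and viewed, and the job is handed in when it is done.

Besides the shell and the picture viewer there is one more tool, called as a command line: name --argument value ..., lists and objects as JSON in quotes. servo_tool: Moves the arm, as the interface text tells. Its arguments: {"type":"object","properties":{"targets":{"type":"array","items":{"type":"array","items":{"type":"array","items":{"type":"number"}}}}},"required":["targets"]}

```bash
mkdir -p pics; ls
python3 - <<'E'
from rig import manip, eyes
import cv2,numpy as np
print(manip.get_obs())
for n in ["scene","top","wrist"]:
    c=eyes.camera(n); cv2.imwrite(f"pics/a_{n}.png",c["image"][:,:,::-1]); np.savez(f"a_{n}.npz",**c); print(n,c["intrinsics"].tolist(),np.round(c["view"],3).tolist())
E
```

```text
pics
{'t': 0.0, 'joint_positions': array([-82.66464932,  21.9944185 ,   2.51181074,  91.64914506,
        -1.02698875,  66.53291476,  -2.85870848]), 'qd': array([-0.07101778, -0.02537053, -0.13389562,  0.06415862, -0.01518407,
       -0.04757285, -0.05008745]), 'joint_torque': array([-2.79645283e-04, -4.33463430e+01,  1.02432512e+00, -2.49516910e+01,
        1.04706769e-02,  1.11421468e-02,  1.00575582e-05]), 'position': array([145.33829636, 632.60299983, 243.85887443]), 'ee_rot': array([-1.79846184e+02,  7.20026938e-03,  1.67065203e+02]), 'contact_force': array([-0.24311898, -0.04469739, -0.34821511]), 'torque': array([-0.00676789,  0.02516235, -0.01135494]), 'opening': 0.9967664204071682}
scene [[497.0072327565839, 0.0, 308.18822543493803], [0.0, 497.0072327565839, 200.84737796201114], [0.0, 0.0, 1.0]] [[-0.172, 0.985, 0.019, 109.615], [-0.723, -0.14, 0.677, 292.36], [0.669, 0.102, 0.736, -1877.719], [0.0, 0.0, 0.0, 1.0]]
top [[417.6657923230138, 0.0, 315.6369195832161], [0.0, 417.6657923230138, 196.85020932300012], [0.0, 0.0, 1.0]] [[0.001, -1.0, -0.003, -7.406], [0.999, 0.001, 0.044, -539.964], [-0.044, -0.003, 0.999, -1537.054], [0.0, 0.0, 0.0, 1.0]]
wrist [[353.63913875230776, 0.0, 321.77307294057374], [0.0, 353.63913875230776, 201.20113082230696], [0.0, 0.0, 1.0]] [[0.224, 0.975, -0.003, -648.563], [-0.935, 0.214, -0.282, 36.506], [-0.274, 0.065, 0.96, -379.354], [0.0, 0.0, 0.0, 1.0]]
```

View pics/a_scene.png

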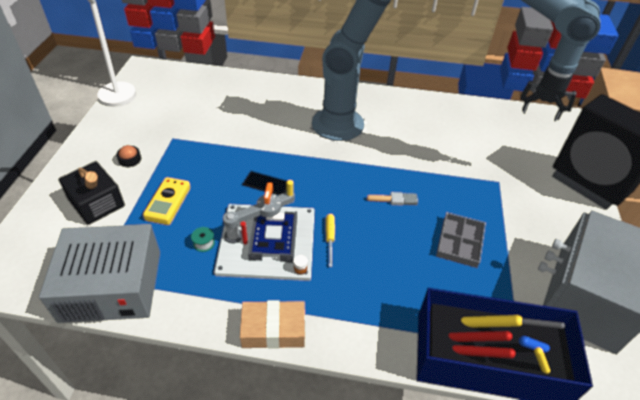

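View pics/a_top.png

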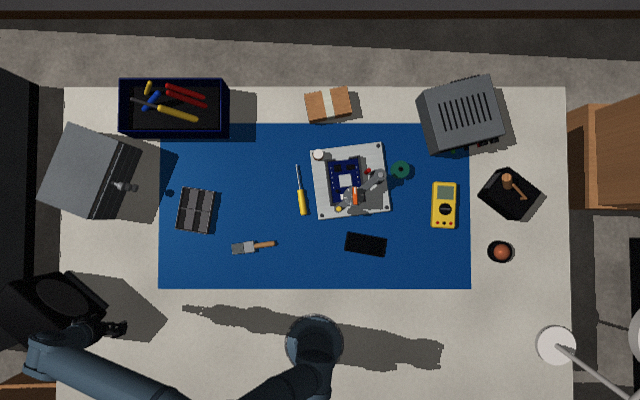

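View pics/a_wrist.png

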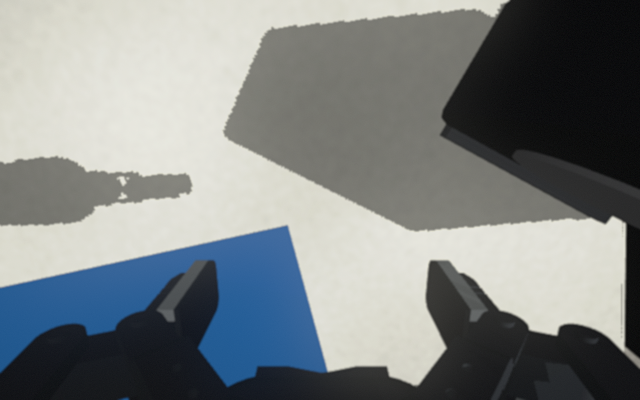

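```bash
cat > h.py <<'E'
import numpy as np,cv2
def load(n): return dict(np.load(n))
def ray(c,u,v):
    K=c["intrinsics"];V=c["view"];R=V[:3,:3];t=V[:3,3]
    d=np.array([(u-K[0,2])/K[0,0],-(v-K[1,2])/K[1,1],-1.0])
    return -R.T@t, R.T@d
def onz(c,u,v,z):
    o,d=ray(c,u,v); return o+d*(z-o[2])/d[2]
def proj(c,p):
    q=c["view"][:3,:3]@np.asarray(p,float)+c["view"][:3,3]; K=c["intrinsics"]
    return K[0,0]*q[0]/-q[2]+K[0,2], K[1,1]*-q[1]/-q[2]+K[1,2]
def tri(c1,p1,c2,p2):
    o1,d1=ray(c1,*p1);o2,d2=ray(c2,*p2)
    s=np.linalg.lstsq(np.stack([d1,-d2],1),o2-o1,rcond=None)[0]
    a=o1+d1*s[0];b=o2+d2*s[1];return (a+b)/2,np.linalg.norm(a-b)
E
python3 - <<'E'
from h import *
for n,(x0,y0,x1,y1) in dict(top=(300,130,420,230),scene=(190,165,350,285)).items():
    c=load(f"a_{n}.npz"); im=c["image"][y0:y1,x0:x1,::-1]
    f=5 if n=="scene" else 6
    cv2.imwrite(f"pics/b_{n}.png",cv2.resize(im,None,fx=f,fy=f,interpolation=cv2.INTER_CUBIC))
c=load("a_top.npz");im=c["image"]; hsv=cv2.cvtColor(im,cv2.COLOR_RGB2HSV)
# plate
m=((hsv[...,0]<100)|(hsv[...,1]<60))&(hsv[...,2]>150)&(hsv[...,1]<60)
m=m.astype(np.uint8); m[:135]=0;m[225:]=0;m[:,:305]=0;m[:,:][:,400:]=0
ys,xs=np.nonzero(m); r=cv2.minAreaRect(np.stack([xs,ys],1).astype(np.float32)); print(r)
b=cv2.boxPoints(r); P=np.array([onz(c,u,v,20) for u,v in b]);print(b,P.round(1)); print(P.mean(0))
for k in range(4): d=P[(k+1)%4]-P[k]; print(np.linalg.norm(d),np.degrees(np.arctan2(d[1],d[0])))
E
```

```text
((349.4154052734375, 179.82308959960938), (69.4594497680664, 72.31224822998047), 82.87498474121094)
[[309.2308  149.84618]
 [380.98465 140.87694]
 [389.6     209.8    ]
 [317.84616 218.76924]] [[ 714.    16.8   20. ]
 [ 747.5 -249.3   20. ]
 [ 492.  -279.4   20. ]
 [ 458.9  -15.3   20. ]]
[ 603.10949875 -131.79100829   20.        ]
268.1609424509435 -82.81971044108917
257.24205327648457 -173.27054672589583
266.2176645623369 97.15794982620034
257.1303037398425 7.162282836229775
```

View pics/b_top.png

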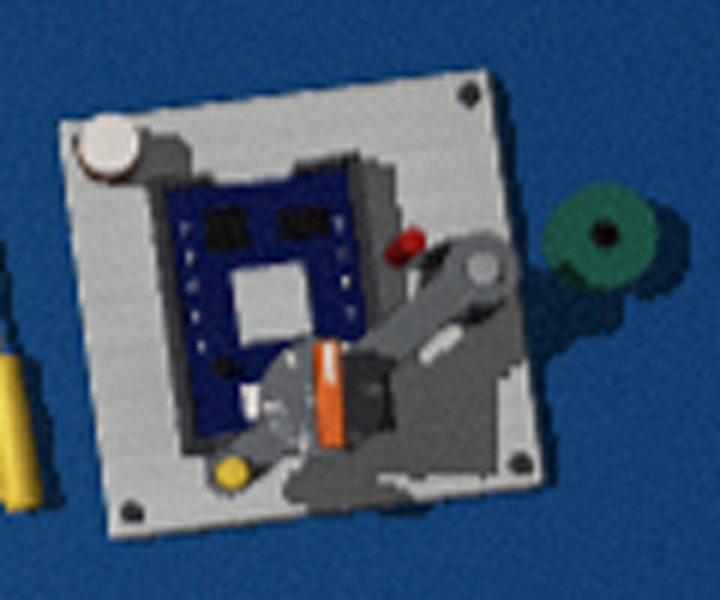

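View pics/b_scene.png

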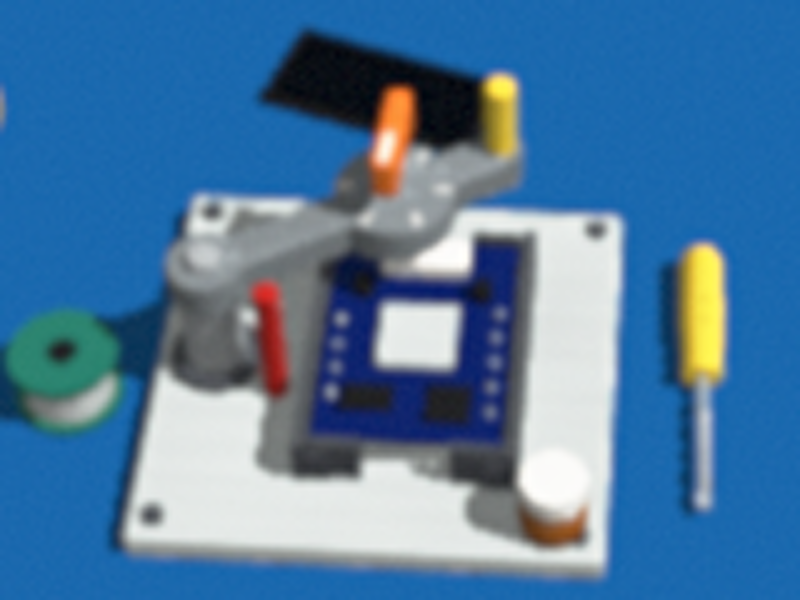

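```bash
cat > meas.py <<'E'
from h import *
def blobs(c,kind,box):
    x0,y0,x1,y1=box
    hsv=cv2.cvtColor(c["image"],cv2.COLOR_RGB2HSV);h,s,v=cv2.split(hsv)
    m={"yel":(h>=20)&(h<35)&(s>120)&(v>110),"ora":(h>=5)&(h<18)&(s>130)&(v>110)}[kind].astype(np.uint8)
    k=np.zeros_like(m);k[y0:y1,x0:x1]=1
    return m*k
def cen(m):
    n,l,st,ce=cv2.connectedComponentsWithStats(m); i=1+np.argmax(st[1:,4]); return ce[i],st[i]
E
python3 - <<'E'
from meas import *
t=load("a_top.npz");s=load("a_scene.npz")
print("pivot",onz(t,380.8,174.7,109),"scene",onz(s,190+200/5,165+250/5,109))
ct,st=cen(blobs(t,"yel",(325,195,350,215)));print(ct,st,onz(t,*ct,161))
cs,ss=cen(blobs(s,"yel",(280,175,300,200)));print(cs,ss,onz(s,*cs,138))
mo=blobs(t,"ora",(345,180,365,210));ct,st=cen(mo);print(ct,st,onz(t,*ct,157))
ys,xs=np.nonzero(mo);r=cv2.minAreaRect(np.stack([xs,ys],1).astype(np.float32));print(r)
cs,ss=cen(blobs(s,"ora",(255,175,280,210)));print(cs,ss,onz(s,*cs,144), tri(t,ct,s,cs))
o=np.array([603.1,-131.8]);a=np.radians(7.1);R=np.array([[np.cos(a),-np.sin(a)],[np.sin(a),np.cos(a)]])
for p in [(0,-100),(0,20),(0,90)]: print(p,o+R@p)
E
```

```text
pivot [ 613.05060149 -234.17690326  109.        ] scene [ 607.54120559 -233.23252422  109.        ]
[338.04347826 208.39130435] [336 206   5   6  23] [494.85088385 -82.5234939  161.        ]
[289.64197531 187.62962963] [287 181   6  15  81] [496.33115605 -82.29895604 138.        ]
[354.22222222 196.17460317] [352 187   5  18  63] [ 535.98197361 -137.13504201  157.        ]
((354.0, 195.5), (17.0, 4.0), 90.0)
[268.38938053 191.57522124] [264 182   9  22 113] [ 529.21941381 -138.04157083  144.        ] (array([ 536.10951347, -136.90527072,  151.39871259]), np.float64(1.4750992354493484))
(0, -100) [ 615.46014767 -231.03319379]
(0, 20) [ 600.62797047 -111.95336124]
(0, 90) [591.97586709 -42.49012559]
```

servo_tool --targets '[[[-0.72,-0.88,0,0,0,0,85],[-0.72,-0.88,0,0,0,0,85],[-0.72,-0.88,0,0,0,0,85],[-0.72,-0.88,0,0,0,0,85],[-0.72,-0.88,0,0,0,0,85],[-0.72,-0.88,0,0,0,0,85],[-0.72,-0.88,0,0,0,0,85],[-0.72,-0.88,0,0,0,0,85],[-0.72,-0.88,0,0,0,0,85],[-0.72,-0.88,0,0,0,0,85]]]'

```text
t: 1.15
position: [272.0, 377.4, 245.0]
ee_rot: [-180.0, -0.0, 167.1]
contact_force: [0.6, 0.0, 0.4]
opening: 0.99
```

servo_tool --targets '[[[-0.72,-0.88,0,0,0,0,85],[-0.72,-0.88,0,0,0,0,85],[-0.72,-0.88,0,0,0,0,85],[-0.72,-0.88,0,0,0,0,85],[-0.72,-0.88,0,0,0,0,85],[-0.72,-0.88,0,0,0,0,85],[-0.72,-0.88,0,0,0,0,85],[-0.72,-0.88,0,0,0,0,85],[-0.72,-0.88,0,0,0,0,85],[0,0,0,0,0,0,85]]]'

```text
t: 2.15
position: [386.6, 145.6, 245.2]
ee_rot: [-180.0, 0.0, 166.6]
contact_force: [-0.3, 0.8, -0.0]
opening: 0.997
```

servo_tool --targets '[[[-0.7,-0.87,0,0,0,0,85],[-0.7,-0.87,0,0,0,0,85],[-0.7,-0.87,0,0,0,0,85],[-0.7,-0.87,0,0,0,0,85],[-0.7,-0.87,0,0,0,0,85],[-0.7,-0.87,0,0,0,0,85],[-0.7,-0.87,0,0,0,0,85],[-0.7,-0.87,0,0,0,0,85],[-0.7,-0.87,0,0,0,0,85],[0,0,0,0,0,0,85]]]'

```text
t: 3.15
position: [495.9, -80.0, 245.5]
ee_rot: [-179.9, 0.1, 166.7]
contact_force: [0.3, -0.2, 0.0]
opening: 0.996
```

servo_tool --targets '[[[0,0,0,0,0,0.95,85],[0,0,0,0,0,0.95,85],[0,0,0,0,0,0.95,85],[0,0,0,0,0,0.95,85],[0,0,0,0,0,0.95,85],[0,0,0,0,0,0.95,85],[0,0,0,0,0,0.95,85],[0,0,0,0,0,0.95,85],[0,0,0,0,0,0,85],[0,0,0,0,0,0,85]]]'

```text
t: 4.15
position: [494.7, -75.3, 245.0]
ee_rot: [-180.0, -0.1, 129.3]
contact_force: [0.0, -0.1, 0.4]
opening: 0.997
```

```bash
cat > snap.py <<'E'
import sys
from rig import manip, eyes
from h import *
tag=sys.argv[1]
for n in sys.argv[2:]:
    c=eyes.camera(n); cv2.imwrite(f"pics/{tag}_{n}.png",c["image"][:,:,::-1]); np.savez(f"{tag}_{n}.npz",**c)
o=manip.get_obs(); print(o["t"],o["position"].round(1),o["ee_rot"].round(2),o["joint_positions"].round(1),o["contact_force"].round(1),o["torque"].round(2),o["opening"])
E
python3 snap.py c wrist top
```

```text
4.25 [494.8 -75.8 245.1] [-1.8000e+02 -3.0000e-02  1.2918e+02] [-41.4   6.5  48.9 113.6  -5.5  62.3  49.1] [ 0.1  0.1 -0.4] [ 0.03  0.   -0.03] 0.9976236969027306
```

View pics/c_wrist.png

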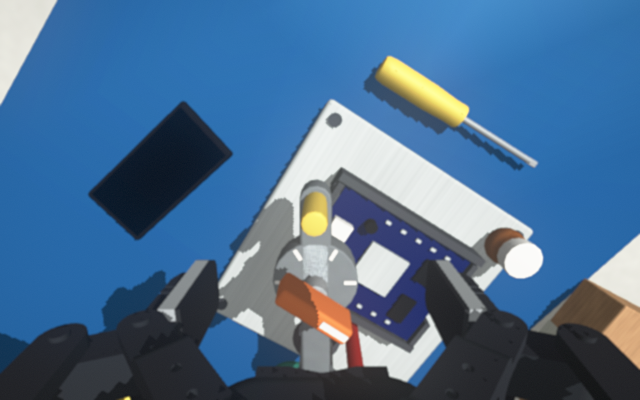

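```bash
cat > cloud.py <<'E'
from h import *
def cloud(c):
    K=c["intrinsics"];Z=c["range_z"];v,u=np.indices(Z.shape)
    P=np.stack([(u-K[0,2])/K[0,0]*Z,-(v-K[1,2])/K[1,1]*Z,-Z],-1)
    V=c["view"]; W=(P-V[:3,3])@V[:3,:3]; W[Z<=0]=np.nan; return W
E
python3 - <<'E'
from cloud import *
from meas import blobs
c=load("c_wrist.npz");W=cloud(c)
m=blobs(c,"yel",(290,170,340,250))>0
P=W[m];P=P[~np.isnan(P[:,0])];print(len(P),P[:,2].min(),P[:,2].max())
T=P[P[:,2]>155];print("handle top",len(T),T.mean(0),(T.min(0)+T.max(0))/2)
m=blobs(c,"ora",(265,260,365,350))>0
P=W[m];P=P[~np.isnan(P[:,0])];print(len(P),P[:,2].min(),P[:,2].max(),np.percentile(P[:,2],[50,90]))
E
```

```text
844 113.19160252710478 163.12022769675627
handle top 526 [493.47879516 -82.31066926 160.4715505 ] [493.80824353 -82.74286451 159.0816354 ]
2345 33.64479811950031 162.51549152448618 [157.04266919 161.16039866]
```

servo_tool --targets '[[[-0.21,-0.18,0,0,0,0,60],[0,0,0.7,0,0,0,60],[0,0,0.7,0,0,0,60],[0,0,0.7,0,0,0,60],[0,0,0.7,0,0,0,60],[0,0,0.7,0,0,0,60],[0,0,0.6,0,0,0,60],[0,0,0.3,0,0,0,60],[0,0,0,0,0,0,60],[0,0,0,0,0,0,60]]]'

```text
t: 5.25
position: [495.2, -83.7, 135.6]
ee_rot: [180.0, 0.0, 129.1]
contact_force: [0.4, -0.1, -0.4]
opening: 0.701
```

```bash
python3 snap.py d wrist
```

```text
5.3 [495.5 -83.6 136. ] [1.7994e+02 5.0000e-02 1.2906e+02] [-35.2  17.8  45.9 118.8 -16.8  49.7  59.3] [-0.7 -0.2  0.3] [-0.04  0.   -0.05] 0.700847449605566
```

View pics/d_wrist.png

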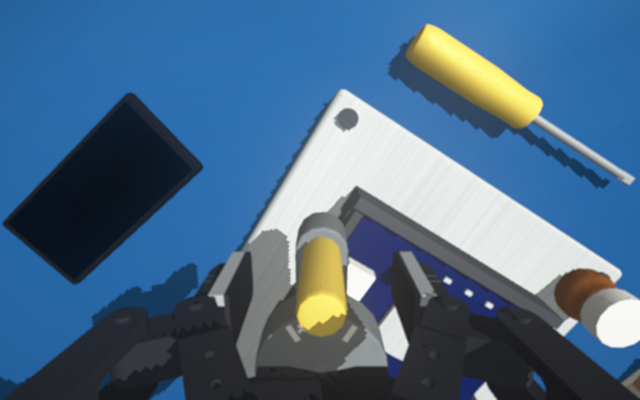

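The handle (top about (322,312)) stands centred between the jaws. I close on it now.

servo_tool --targets '[[[0,0,0,0,0,0,8],[0,0,0,0,0,0,8],[0,0,0,0,0,0,8],[0,0,0,0,0,0,8],[0,0,0,0,0,0,8],[0,0,0,0,0,0,8]]]'

```text
t: 5.9
position: [495.1, -83.4, 135.9]
ee_rot: [180.0, -0.0, 129.1]
contact_force: [-1.4, 0.4, 4.5]
opening: 0.194
```

```bash
python3 snap.py e wrist
```

```text
5.95 [495.1 -83.3 135.9] [ 1.7997e+02 -1.0000e-02  1.2907e+02] [-35.2  17.8  45.9 118.8 -16.8  49.8  59.3] [-1.2  0.7  5. ] [0.15 0.39 0.05] 0.19724102017984257
```

servo_tool --targets '[[[-0.003,0.2,0,0,0,0.3,8],[-0.003,0.2,0,0,0,0.3,8],[-0.003,0.2,0,0,0,0.3,8],[-0.003,0.2,0,0,0,0.3,8],[-0.003,0.2,0,0,0,0.3,8],[-0.003,0.2,0,0,0,0.3,8],[-0.003,0.2,0,0,0,0.3,8],[-0.003,0.2,0,0,0,0.3,8],[-0.003,0.2,0,0,0,0.3,8],[-0.003,0.2,0,0,0,0.3,8]]]'

```text
t: 6.95
position: [537.4, -57.6, 135.9]
ee_rot: [-180.0, -0.0, 114.0]
contact_force: [-3.8, 0.9, 6.3]
opening: 0.192
```

servo_tool --targets '[[[-0.003,0.2,0,0,0,0.3,8],[-0.003,0.2,0,0,0,0.3,8],[-0.003,0.2,0,0,0,0.3,8],[-0.003,0.2,0,0,0,0.3,8],[-0.003,0.2,0,0,0,0.3,8],[-0.003,0.2,0,0,0,0.3,8],[-0.003,0.2,0,0,0,0.3,8],[-0.003,0.2,0,0,0,0.3,8],[-0.003,0.2,0,0,0,0.3,8],[0,0,0,0,0,0,8]]]'

```text
t: 7.95
position: [581.1, -44.4, 135.9]
ee_rot: [179.9, 0.0, 100.5]
contact_force: [-1.7, 0.3, 4.7]
opening: 0.194
```

```bash
python3 snap.py f wrist top
```

```text
8.05 [581.2 -44.4 135.9] [1.7989e+02 4.0000e-02 1.0056e+02] [-38.2  28.8  48.2 108.1 -26.2  54.6  32.6] [ 1.2 -0.4  4.1] [-0.09  0.11 -0.09] 0.19330120584477872
```

View pics/f_wrist.png

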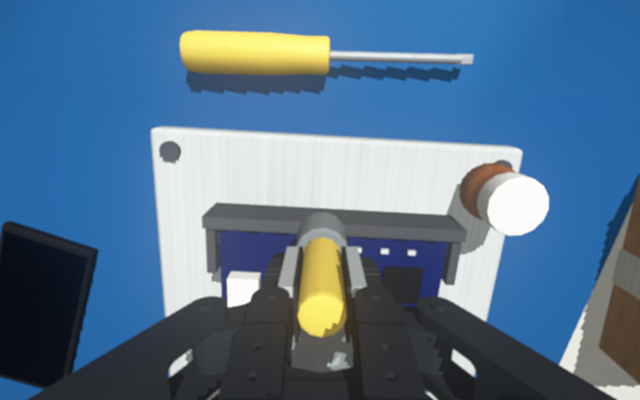

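servo_tool --targets '[[[0,0.066,0,0,0,0.1,8],[0,0.066,0,0,0,0.1,8],[0,0.066,0,0,0,0.1,8],[0,0.066,0,0,0,0.1,8],[0,0.066,0,0,0,0.1,8],[0,0,0,0,0,0,8]]]'

```text
t: 8.65
position: [588.5, -43.2, 135.9]
ee_rot: [180.0, 0.0, 98.1]
contact_force: [-0.5, -0.5, 6.4]
opening: 0.19
```

servo_tool --targets '[[[0,0.066,0,0,0,0.1,8],[0,0.066,0,0,0,0.1,8],[0,0,0,0,0,0,8]]]'

```text
t: 8.95
position: [590.0, -43.0, 135.9]
ee_rot: [-179.8, -0.1, 97.1]
contact_force: [-6.1, 0.5, 10.2]
opening: 0.195
```

servo_tool --targets '[[[0,0.04,0,0,0,0,8],[0,0.04,0,0,0,0,8],[0,0,0,0,0,0,8],[0,0,0,0,0,0,8]]]'

```text
t: 9.35
position: [590.0, -43.0, 135.8]
ee_rot: [-179.6, -0.1, 97.1]
contact_force: [-10.3, -0.2, 14.6]
opening: 0.197
```

servo_tool --targets '[[[0,0.04,0,0,0,0,8],[0,0.04,0,0,0,0,8],[0,0,0,0,0,0,8],[0,0,0,0,0,0,8]]]'

```text
t: 9.75
position: [590.0, -43.0, 135.8]
ee_rot: [-179.3, -0.2, 97.0]
contact_force: [-15.7, 0.6, 17.4]
opening: 0.196
```

```bash
python3 snap.py g wrist top scene
```

```text
9.9 [590.  -43.  135.8] [-179.33   -0.24   97.01] [-37.8  30.5  48.5 106.2 -27.3  56.3  29.7] [-15.5   1.2  17.9] [0.08 2.37 0.14] 0.20250859026671103
```

servo_tool --targets '[[[0,0,0,0,0,0,70],[0,0,0,0,0,0,70],[0,0,0,0,0,0,70],[0,0,0,0,0,0,70],[0,0,-0.3,0,0,0,70],[0,0,-0.7,0,0,0,70],[0,0,-0.8,0,0,0,70],[0,0,-0.8,0,0,0,70],[0,0,-0.8,0,0,0,70],[0,0,-0.8,0,0,0,70]]]'

```text
t: 10.9
position: [596.1, -42.2, 242.8]
ee_rot: [179.9, 0.0, 97.0]
contact_force: [0.0, -0.0, 0.3]
opening: 0.818
```

```bash
python3 snap.py i wrist top scene
```

```text
11.05 [597.2 -42.3 243.1] [1.797e+02 1.000e-02 9.705e+01] [-42.6  23.2  53.9 101.1 -20.5  65.8  24.6] [-0.1 -0.2 -1.1] [-0.04 -0.01  0.01] 0.8184160164965215
```

View pics/i_wrist.png

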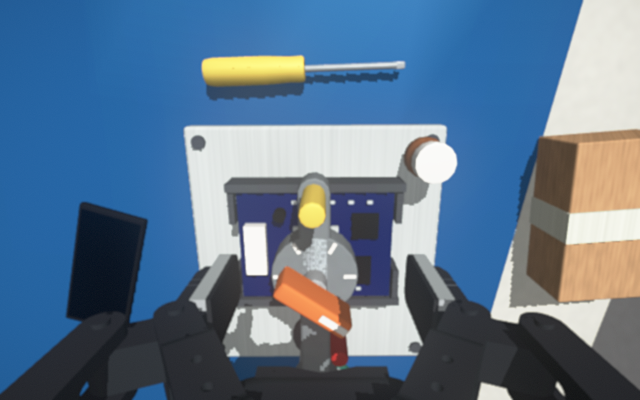

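```bash
cat > knob.py <<'E'
import sys
from cloud import *
from meas import blobs
def knob(c):
    W=cloud(c); im=c["image"]
    m=blobs(c,"ora",(0,0,640,400))>0
    # white line belongs to bar: take all points near the top height within 45 mm of the orange centre
    P=W[m];P=P[~np.isnan(P[:,0])]; P=P[P[:,2]>120]; c0=np.median(P[:,:2],0); zt=np.percentile(P[:,2],90)
    Q=W.reshape(-1,3); ok=~np.isnan(Q[:,0]); Q=Q[ok]; I=im.reshape(-1,3)[ok].astype(int)
    s=(np.hypot(*(Q[:,:2]-c0).T)<40)&(np.abs(Q[:,2]-zt)<3)
    Q=Q[s];I=I[s]
    r=cv2.minAreaRect(Q[:,:2].astype(np.float32)); b=cv2.boxPoints(r)
    e=max([b[1]-b[0],b[2]-b[1]],key=np.linalg.norm); 
    w=(I.min(1)>140); wc=Q[w,:2].mean(0) if w.sum()>3 else None
    cov=np.linalg.eigh(np.cov(Q[:,:2].T))[1][:,1]
    sg=np.sign((wc-np.array(r[0]))@e) if wc is not None else 1
    e=e*sg; cov=cov*np.sign(cov@e)
    print("top z med",np.median(Q[:,2]),"n",len(Q),"centre",np.round(r[0],1),"size",np.round(r[1],1),"yaw rect",np.degrees(np.arctan2(e[1],e[0])).round(1),"pca",np.degrees(np.arctan2(cov[1],cov[0])).round(1),"white",w.sum(),wc)
def handle(c):
    W=cloud(c);m=blobs(c,"yel",(0,0,640,400))>0
    P=W[m];P=P[~np.isnan(P[:,0])];T=P[(P[:,2]>154)&(P[:,2]<170)]
    print("handle",len(T),T.mean(0).round(1),((T.min(0)+T.max(0))/2).round(1))
if __name__=="__main__":
    c=load(sys.argv[1]); knob(c); handle(c)
E
python3 knob.py i_wrist.npz; python3 knob.py c_wrist.npz
```

```text
top z med 160.6707505595908 n 1521 centre [ 598.1 -111.7] size [14.3 59.4] yaw rect -28.4 pca -27.6 white 217 [ 611.93094444 -119.12826462]
handle 594 [589.3 -41.4 160.3] [589.5 -42.4 158.3]
top z med 160.72090783707998 n 1462 centre [ 537.8 -137.6] size [59.7 14.7] yaw rect 3.0 pca 3.9 white 269 [ 554.81648782 -136.95491299]
handle 537 [493.4 -82.2 160.3] [493.8 -82.7 158.6]
```

servo_tool --targets '[[[-0.69,-0.075,0,0,0,0,45],[-0.69,-0.075,0,0,0,0,45],[-0.69,-0.075,0,0,0,0,45],[-0.69,-0.075,0,0,0,0,45],[0,0,0,0,0,-0.9,45],[0,0,0,0,0,-0.9,45],[0,0,0,0,0,-0.9,45],[0,0,0,0,0,-0.9,45],[0,0,0,0,0,-0.9,45],[0,0,0,0,0,-0.9,45]]]'

```text
t: 12.05
position: [595.9, -111.1, 239.4]
ee_rot: [-179.9, -0.1, 124.2]
contact_force: [-0.1, 0.4, -0.3]
opening: 0.528
```

servo_tool --targets '[[[0,0,0,0,0,-0.9,45],[0,0,0,0,0,-0.9,45],[0,0,0,0,0,-0.9,45],[0,0,0,0,0,-0.9,45],[0,0,0,0,0,-0.9,45],[0,0,0,0,0,-0.9,45],[0,0,0,0,0,0,45],[0,0,0,0,0,0,45]]]'

```text
t: 12.85
position: [596.2, -111.2, 239.7]
ee_rot: [-180.0, -0.1, 151.0]
contact_force: [0.0, 0.4, -0.8]
opening: 0.528
```

```bash
python3 snap.py j wrist; python3 knob.py j_wrist.npz
```

```text
12.9 [ 596.3 -111.2  239.9] [-1.7997e+02 -4.0000e-02  1.5098e+02] [-27.2  21.3  42.1  99.7 -15.6  65.1  80.7] [-0.2 -0.3  0.3] [ 0.04 -0.01 -0.01] 0.5251134320898007
top z med 160.75806980024245 n 1887 centre [ 598.2 -112.2] size [13.9 59.7] yaw rect -28.1 pca -28.0 white 328 [ 613.10279818 -120.11054353]
handle 528 [588.6 -44.  160.8] [588.8 -43.5 158.9]
```

servo_tool --targets '[[[-0.09,0,0,0,0,-0.2,45],[0,0,0.7,0,0,0,45],[0,0,0.7,0,0,0,45],[0,0,0.7,0,0,0,45],[0,0,0.7,0,0,0,45],[0,0,0.7,0,0,0,45],[0,0,0.35,0,0,0,45],[0,0,0,0,0,0,45],[0,0,0,0,0,0,45]]]'

```text
t: 13.8
position: [599.0, -112.5, 144.5]
ee_rot: [-180.0, 0.0, 152.1]
contact_force: [-0.1, 0.4, -0.1]
opening: 0.527
```

```bash
python3 snap.py k wrist scene
```

```text
13.9 [ 599.5 -112.6  145.2] [1.7996e+02 1.1000e-01 1.5206e+02] [-23.8  27.9  38.7 103.6 -20.8  55.6  85.7] [ 0.3 -0.5  0.7] [-0.04 -0.03 -0.05] 0.5259581101811105
```

View pics/k_wrist.png

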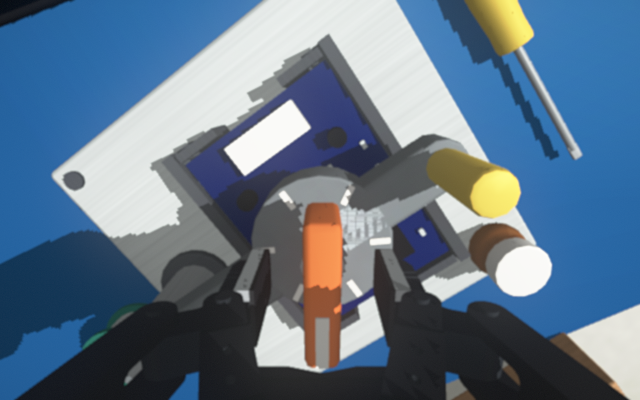

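The orange bar stands upright in the image at (322,270), centred between the pads and parallel to them.

servo_tool --targets '[[[0,0,0.04,0,0,0,5],[0,0,0,0,0,0,5],[0,0,0,0,0,0,5],[0,0,0,0,0,0,5],[0,0,0,0,0,0,5],[0,0,0,0,0,0,5]]]'

```text
t: 14.5
position: [599.0, -112.4, 143.9]
ee_rot: [180.0, 0.0, 152.1]
contact_force: [-1.8, 0.7, 5.6]
opening: 0.174
```

```bash
python3 snap.py l wrist
```

```text
14.55 [ 599.  -112.4  143.9] [1.7997e+02 4.0000e-02 1.5206e+02] [-23.8  28.   38.7 103.7 -20.9  55.5  85.7] [-1.3  0.5  6.6] [0.04 0.35 0.02] 0.178016758803495
```

servo_tool --targets '[[[0,0,0.0044,0,0,1,5],[0,0,0.0044,0,0,1,5],[0,0,0.0044,0,0,1,5],[0,0,0.0044,0,0,1,5],[0,0,0.0044,0,0,1,5],[0,0,0.0044,0,0,1,5],[0,0,0.0044,0,0,1,5],[0,0,0.0044,0,0,1,5],[0,0,0.0044,0,0,1,5],[0,0,0.0044,0,0,1,5]]]'

```text
t: 15.55
position: [598.9, -112.5, 142.8]
ee_rot: [180.0, 0.0, 101.9]
contact_force: [-2.6, 0.5, 5.2]
opening: 0.173
```

```bash
python3 snap.py m wrist
```

```text
15.6 [ 598.9 -112.5  142.8] [1.7998e+02 2.0000e-02 1.0172e+02] [-31.8  32.2  50.1 104.1 -29.   57.5  41.8] [-1.7  1.4  6.2] [ 0.17  0.35 -0.06] 0.1753364365278258
```

View pics/m_wrist.png

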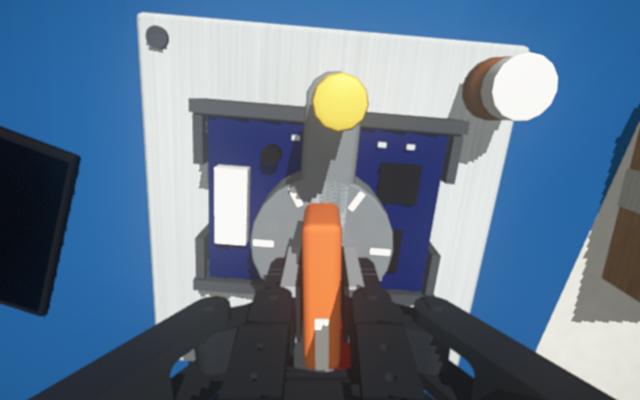

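The knob has turned with the hand: still upright in the view at (322,280), and the handle is clear.

servo_tool --targets '[[[0,0,0.0044,0,0,1,5],[0,0,0.0044,0,0,1,5],[0,0,0.0044,0,0,1,5],[0,0,0.0044,0,0,1,5],[0,0,0.0044,0,0,1,5],[0,0,0.0044,0,0,1,5],[0,0,0.0044,0,0,1,5],[0,0,0.0044,0,0,1,5],[0,0,0.0044,0,0,1,5],[0,0,0.0044,0,0,1,5]]]'

```text
t: 16.6
position: [598.8, -112.5, 141.7]
ee_rot: [180.0, -0.0, 51.9]
contact_force: [-2.3, -0.1, 6.3]
opening: 0.178
```

servo_tool --targets '[[[0,0,0.0044,0,0,1,5],[0,0,0.0044,0,0,1,5],[0,0,0.0044,0,0,1,5],[0,0,0.0044,0,0,1,5],[0,0,0.0044,0,0,1,5],[0,0,0.0044,0,0,1,5],[0,0,0.0044,0,0,1,5],[0,0,0.0044,0,0,1,5]]]'

```text
t: 17.4
position: [598.7, -112.4, 140.8]
ee_rot: [-180.0, -0.0, 11.9]
contact_force: [-2.9, -0.5, 6.2]
opening: 0.173
```

```bash
python3 snap.py n wrist
```

```text
17.45 [ 598.7 -112.4  140.7] [1.7999e+02 2.0000e-02 1.1730e+01] [-42.4  44.6  69.2 104.5 -46.3  65.2 -35. ] [-2.1  1.7  7.8] [ 0.33  0.47 -0.07] 0.17350992869038132
```

View pics/n_wrist.png

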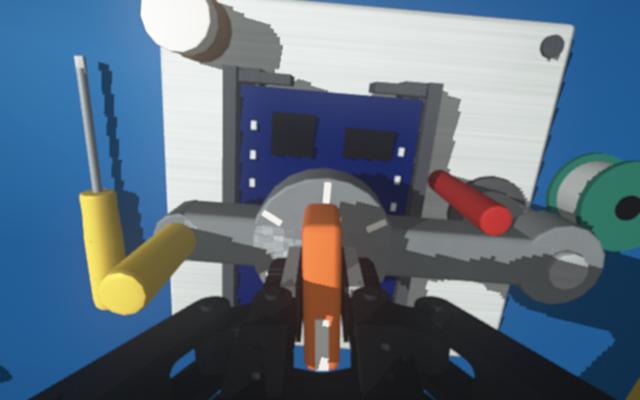

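servo_tool --targets '[[[0,0,0.0044,0,0,1,5],[0,0,0.0044,0,0,1,5],[0,0,0.0044,0,0,1,5],[0,0,0.0044,0,0,1,5],[0,0,0.0044,0,0,1,5],[0,0,0.0044,0,0,1,5]]]'

```text
t: 18.05
position: [598.6, -112.3, 140.1]
ee_rot: [-180.0, 0.0, -18.1]
contact_force: [-1.9, 0.8, 5.5]
opening: 0.176
```

```bash
python3 snap.py o wrist
```

```text
18.1 [ 598.7 -112.3  140.1] [ 1.7999e+02  1.0000e-02 -1.8270e+01] [-44.3  49.7  74.4 104.6 -51.9  68.8 -61.1] [-1.7  2.1  7.5] [ 0.37  0.41 -0.01] 0.17155029712028455
```

servo_tool --targets '[[[0,0,0.0033,0,0,0.75,5],[0,0,0.0033,0,0,0.75,5],[0,0,0.0033,0,0,0.75,5],[0,0,0.0033,0,0,0.75,5]]]'

```text
t: 18.5
position: [600.2, -112.8, 140.4]
ee_rot: [179.9, -0.2, -32.6]
contact_force: [-2.0, -1.3, 6.3]
opening: 0.18
```

```bash
python3 snap.py p wrist
```

```text
18.55 [ 600.2 -112.9  140.4] [179.85  -0.22 -32.68] [-45.   52.2  76.7 104.5 -54.4  70.5 -74. ] [-0.9 -0.3  5.8] [-0.31 -0.08  1.68] 0.17530324228947125
```

servo_tool --targets '[[[0,0,0.0033,0,0,0.75,5],[0,0,0.0033,0,0,0.75,5],[0,0,0.0033,0,0,0.75,5]]]'

```text
t: 18.85
position: [600.2, -112.7, 140.5]
ee_rot: [179.6, -0.2, -42.8]
contact_force: [-3.0, -2.9, 7.3]
opening: 0.178
```

```bash
python3 snap.py q wrist
```

```text
18.9 [ 600.2 -112.7  140.5] [179.55  -0.24 -42.75] [-45.5  54.1  78.3 104.4 -55.9  72.  -83.2] [-4.3 -3.6  8.4] [-0.53  0.45  6.22] 0.17761099052954182
```

Run:
```python
import cv2,numpy as np
a=[cv2.imread(f"pics/{x}_wrist.png")[140:400,180:460] for x in "opq"]
cv2.imwrite("pics/opq.png",np.hstack(a)[:,:800])
```

```text
(no output)
```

View pics/opq.png

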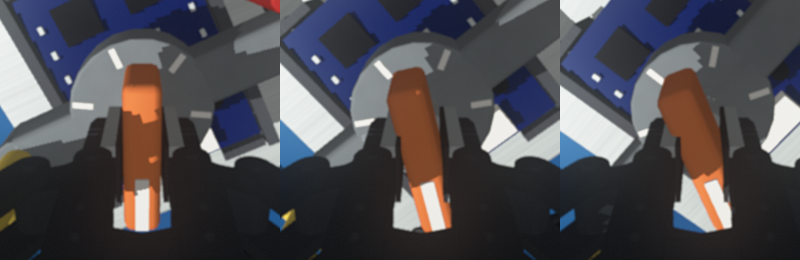

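Bottomed: torque rose and the knob stopped in the world at about -22° while the hand ran on about 20° past it. I let go, rise and measure the knob itself.

servo_tool --targets '[[[0,0,0,0,0,0,45],[0,0,0,0,0,0,45],[0,0,0,0,0,0,45],[0,0,0,0,0,0,45],[0,0,-0.5,0,0,0,45],[0,0,-0.8,0,0,0,45],[0,0,-0.8,0,0,0,45],[0,0,-0.8,0,0,0,45],[0,0,-0.8,0,0,0,45],[0,0,0,0,0,0,45]]]'

```text
t: 19.9
position: [600.4, -113.5, 235.9]
ee_rot: [-179.8, -0.3, -44.2]
contact_force: [-0.1, -0.5, 0.1]
opening: 0.524
```

servo_tool --targets '[[[0,0,0,0,0,-0.9,45],[0,0,0,0,0,-0.9,45],[0,0,0,0,0,-0.9,45],[0,0,0,0,0,-0.9,45],[0,0,0,0,0,-0.6,45],[0,0,0,0,0,0,45],[0,0,0,0,0,0,45]]]'

```text
t: 20.6
position: [598.4, -112.1, 231.1]
ee_rot: [-180.0, 0.0, -23.2]
contact_force: [0.2, -0.1, -0.3]
opening: 0.527
```

```bash
python3 snap.py r wrist top scene; python3 knob.py r_wrist.npz
```

```text
20.75 [ 598.5 -112.2  231.1] [ 1.7999e+02  2.0000e-02 -2.3220e+01] [-47.4  45.5  81.4 100.5 -46.4  76.5 -69. ] [-0.5 -0.3  0.4] [-0.02 -0.01  0.04] 0.5267062942120978
top z med 156.89888133644538 n 1994 centre [ 598.7 -112.1] size [13.8 59.4] yaw rect 160.9 pca 161.0 white 326 [ 582.78536642 -106.68377064]
handle 352 [593.6 -42.2 159.9] [591.8 -42.4 158.2]
```

View pics/r_wrist.png

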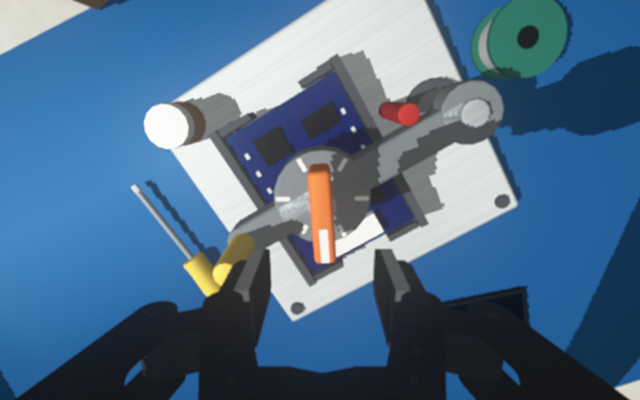

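servo_tool --targets '[[[0,0,0,0,0,-0.84,45],[0,0,0.7,0,0,0,45],[0,0,0.7,0,0,0,45],[0,0,0.7,0,0,0,45],[0,0,0.7,0,0,0,45],[0,0,0.6,0,0,0,45],[0,0,0.24,0,0,0,45],[0,0,0,0,0,0,45],[0,0,0,0,0,0,45]]]'

```text
t: 21.65
position: [598.9, -112.7, 140.6]
ee_rot: [180.0, -0.1, -19.0]
contact_force: [0.5, 0.1, -0.5]
opening: 0.532
```

```bash
python3 snap.py s wrist
```

```text
21.7 [ 599.2 -112.7  141. ] [ 1.7999e+02 -9.0000e-02 -1.8990e+01] [-44.1  49.1  73.9 104.6 -51.3  68.4 -62.3] [0.7 0.2 0.6] [-0.03  0.02  0.02] 0.5267846889759495
```

View pics/s_wrist.png

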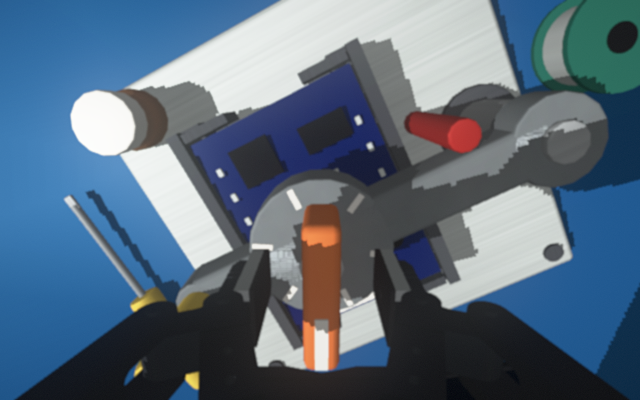

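Bar at (320,280), parallel to the pads and centred. Close and turn back 60°.

servo_tool --targets '[[[0,0,0,0,0,0,5],[0,0,0,0,0,0,5],[0,0,0,0,0,0,5],[0,0,0,0,0,0,5],[0,0,0,0,0,0,5],[0,0,0,0,0,0,5]]]'

```text
t: 22.3
position: [599.1, -112.5, 141.3]
ee_rot: [-180.0, -0.1, -19.0]
contact_force: [-1.1, 0.8, 5.6]
opening: 0.166
```

servo_tool --targets '[[[0,0,-0.0044,0,0,-1,5],[0,0,-0.0044,0,0,-1,5],[0,0,-0.0044,0,0,-1,5],[0,0,-0.0044,0,0,-1,5],[0,0,-0.0044,0,0,-1,5],[0,0,-0.0044,0,0,-1,5],[0,0,-0.0044,0,0,-1,5],[0,0,-0.0044,0,0,-1,5],[0,0,-0.0044,0,0,-1,5],[0,0,-0.0044,0,0,-1,5]]]'

```text
t: 23.3
position: [599.1, -112.2, 142.4]
ee_rot: [180.0, -0.1, 31.2]
contact_force: [-0.8, 2.0, 5.9]
opening: 0.16
```

servo_tool --targets '[[[0,0,-0.0044,0,0,-1,5],[0,0,-0.0044,0,0,-1,5],[0,0,0,0,0,0,5],[0,0,0,0,0,0,5]]]'

```text
t: 23.7
position: [599.1, -112.1, 142.6]
ee_rot: [180.0, -0.1, 41.0]
contact_force: [-1.1, 1.4, 6.1]
opening: 0.165
```

```bash
python3 snap.py u wrist
```

```text
23.75 [ 599.1 -112.1  142.5] [ 1.800e+02 -8.000e-02  4.097e+01] [-39.3  39.3  62.7 104.4 -39.8  61.8 -10.5] [-0.8  1.7  7.1] [0.33 0.33 0.04] 0.16343764543495165
```

View pics/u_wrist.png

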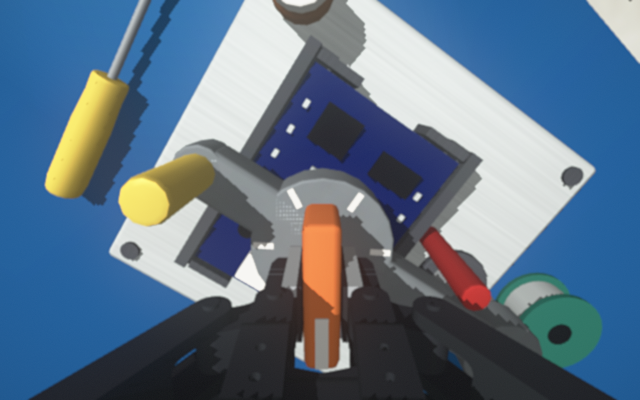

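servo_tool --targets '[[[0,0,0,0,0,0,45],[0,0,0,0,0,0,45],[0,0,0,0,0,0,45],[0,0,0,0,0,0,45],[0,0,-0.5,0,0,0,45],[0,0,-0.8,0,0,0,45],[0,0,-0.8,0,0,0,45],[0,0,-0.8,0,0,0,45],[0,0,-0.8,0,0,0,45],[0,0,0,0,0,0,45]]]'

```text
t: 24.75
position: [600.5, -113.6, 237.9]
ee_rot: [179.7, -0.2, 41.0]
contact_force: [0.7, -0.1, 0.8]
opening: 0.529
```

servo_tool --targets '[[[0,0,0,0,0,0,45],[0,0,0,0,0,0,45]]]'

```text
t: 24.95
position: [598.0, -111.9, 233.2]
ee_rot: [-179.9, 0.0, 41.0]
contact_force: [-0.0, -0.6, -0.1]
opening: 0.527
```

```bash
python3 snap.py v wrist top scene; python3 knob.py v_wrist.npz
python3 - <<'E'
from meas import *
for n in "gv":
    s=load(f"{n}_scene.npz")
    cs,ss=cen(blobs(s,"yel",(270,160,325,240)));print(n,cs,ss,onz(s,*cs,138))
E
```

```text
25.1 [ 597.9 -112.   233. ] [-1.7992e+02  7.0000e-02  4.1010e+01] [-43.6  34.1  69.  100.3 -33.9  69.9 -14.3] [-1.3  0.3 -0.8] [0.07 0.01 0.02] 0.5240626706599757
top z med 158.23625724735524 n 1976 centre [ 598.8 -111.9] size [59.1 13.8] yaw rect -139.4 pca -139.1 white 335 [ 586.42539106 -122.47500175]
handle 615 [590.7 -43.2 160.6] [590.4 -43.1 159. ]Traceback (most recent call last):
  File "<stdin>", line 4, in <module>
  File "meas.py", line 9, in cen
    n,l,st,ce=cv2.connectedComponentsWithStats(m); i=1+np.argmax(st[1:,4]); return ce[i],st[i]
                                                       ~~~~~~~~~^^^^^^^^^^
    return _wrapfunc(a, 'argmax', axis=axis, out=out, **kwds)
    return bound(*args, **kwds)
ValueError: attempt to get argmax of an empty sequence
```

View pics/v_wrist.png

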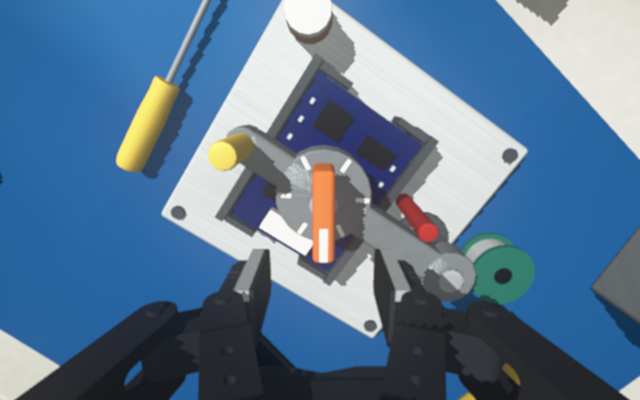

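View pics/v_scene.png

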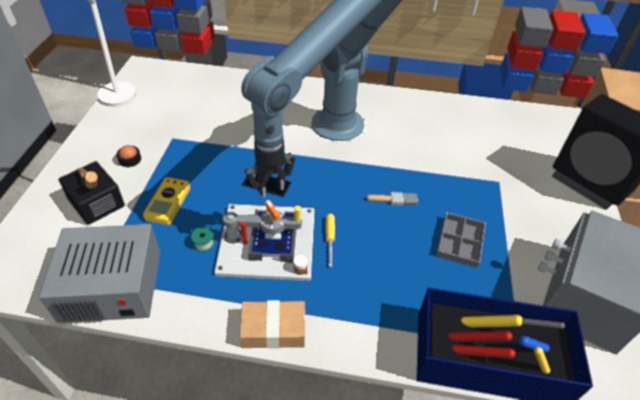

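```bash
python3 -c "
from rig import manip
print(manip.job_done())"
```

```text
the job is handed in; nothing more can be done
None
```

The job is handed in at about 25 s of the 64 s allowed. The arm is shut against its stop, the screw was bottomed and backed off one sixth of a turn, and the gripper is clear.

- **Arm:** I swung it by the yellow handle until it stopped moving and the push had built to about 16 N. At the end the handle measured (590.5, -43), within about 1 mm of where it met the stop.
- **Screw down:** I turned the knob clockwise until it stopped. The wrist torque rose to about 6 N m and the grip slipped on the knob by roughly 20°. I let go and measured the knob itself: its top stood at 156.9 mm, which matches the 157 mm expected when bottomed, and its line pointed to 161°.
- **Back-off:** I took a fresh grip and turned it back. The knob then measured -139°, so it went back 59.8°. Its top rose 1.34 mm, where 1.33 mm was expected.
- **Other things:** The last wrist and scene pictures show the board in its rails and nothing on the bench visibly disturbed. I did not measure them individually.

**Disagreements:** One mid-job reading put the handle about 4 mm off in x; I put it down to the view being partly hidden, and the final clear view did not show it. My last cross-check of the handle from the scene camera failed with a script error, because no yellow was found in the earlier picture. The final handle position therefore rests on the wrist camera alone.

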